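# Close the router table with its blanking disc

### The job

Close the opening of the router table with its blanking disc: lay the disc flat on the top plate in front of the dust hood, then slide it back under the hood without lifting it off the plate there, feeling for the pocket until it drops in and sits flush. Let go of it, and leave the two rolls of tape where they are.

Things in the scene. Friction and masses are not known exactly. Their poses are not given: they have to be found in the camera images.
- disc: loose blanking disc, plain aluminium, 90 mm diameter, 8 mm thick, with an upright round black knob on its centre (24 mm diameter, 28 mm high: its top is 36 mm over the underside); 0.17 to 0.35 kg. Origin: centre of the underside, z up along the knob. It lies on the table right of the router table, in one of three places shared with the two rolls of tape
- router_table: fixed bench-top router table: plywood carcass 360 mm wide (y), from x = -150 to 190 mm, 40 mm high. Origin on the table top; x points to its back, y to its left, z up. On it lies a fixed grey top plate, 270 (x) by 280 (y) by 20 mm, upper face at z = 60 mm. At the back stands a fence board (front face at x = 156 mm), from which a dust hood reaches forward
- search_centre (a point): point on the plate's upper face (router table x = 30, y = 0, z = 60 mm; same axes). The plate's one round pocket is centred within 12 mm of it in x, 30 mm in y, and is not measured: find it by touch. Pocket: 93 mm diameter, 8 mm deep (the disc has 1.5 mm play and ends flush), 64 mm hole through its floor. A loose disc within about 10 mm of it tips towards it and catches
- hood_lip (a point): middle of the hood's lower front edge (router table x = 45, y = 0, z = 180 mm; same axes). Hood: 200 mm wide, from here back to the fence, underside 120 mm above the plate, body 54 mm high, 30 mm hose stub on top; free space between hood and plate. It overhangs the pocket, so an upright gripper hits it: tilt the tool 28 to 45 degrees, fingers pointing down and to the back
- lay_down (a point): point on the plate's upper face in front of the hood (router table x = -80, y = 0, z = 60 mm; same axes), a good place to lay the disc down
- masking_tape: loose roll of cream masking tape lying flat, 104 mm diameter, 25 mm high; origin at the centre of the underside; to be left alone
- pvc_tape: loose roll of black tape lying flat, 68 mm diameter, 19 mm high; origin at the centre of the underside; to be left alone
Things that resemble listed ones, but are neither listed nor needed, are in the scene too. What is shaped like the disc but blue or green is not meant.

How it is judged:
On the way:
1. the disc lies flat on the top plate in front of the hood (its centre at least 35 mm in front of search_centre) (x of disc in the frame of search_centre between -0.18 and -0.035 m and y of disc in the frame of search_centre between -0.16 and 0.16 m and z of disc in the frame of search_centre between -0.002 and 0.002 m and angle between disc's own z axis and vertical below 0.06 rad), for 0.2 s.
At the end, for the whole second after the job is handed in: the disc sits in the pocket of the plate, knob up: its underside 8 mm (within 1.5 mm) below the plate's upper face, level within 2 degrees, at rest and released (x of disc in the frame of search_centre between -0.02 and 0.02 m and y of disc in the frame of search_centre between -0.04 and 0.04 m and z of disc in the frame of search_centre between -0.0095 and -0.0065 m and angle between disc's own z axis and vertical below 0.035 rad and linear speed of disc below 0.01 m/s); the robot touches nothing.
It fails at once if the disc is lifted 15 to 120 mm off the plate under the hood or just in front of it (less than 30 mm in front of search_centre or beyond it, within 90 mm either side) (x of disc in the frame of search_centre between -0.03 and 0.13 m and y of disc in the frame of search_centre between -0.09 and 0.09 m and z of disc in the frame of search_centre between 0.015 and 0.12 m).
It fails at once if a roll of tape is moved by more than 25 mm (distance of any of masking_tape, pvc_tape from where it was at the start of the episode above 0.025 m).
It also fails if it takes over 67 s, if anything falls off the work surface, if the arm or the gripper's body presses on something with over 40 N, if the wrist force passes 120 N, or if a joint passes its speed limit or range.

### The arm

A 6-joint arm with a two-finger parallel gripper is mounted at the origin on a cart in front of the work surface, level with it; the furniture and walls round the work are solid. World frame = base frame: x ahead of the robot, y to its left, z up, the work surface at z = 0. Lengths are in m, angles in rad, forces in N, time in s.
With the tool pointing down it reaches from about 0.35 to 0.775 m from the base axis. Payload 7.3 kg.
Tool frame: the origin (TCP) lies at the centre of the arm's flange, where the gripper is bolted on; the fingertips stand 178 mm ahead of it and the grasp point (between the pads) lies 159 mm ahead of it (tip_extent is the distance from the TCP to the fingertips, in m); z points along the fingers, y is the line along which they close (so a half turn about z gives the same grasp; the last joint's range is limited). The gripper opens to 92 mm and grips with 3 to 60 N. Pads are 19 mm wide; open, the fingers measure 130 mm over their backs; the gripper's body (75 mm by 190 mm) begins 47 mm behind the grasp point.
Start: joints at [1.084, 0.342, 1.524, -0, 1.275, -0.146], TCP at [0.175, 0.495, 0.405] pointing down, gripper open.
Joint ranges: [-2.53, 2.53], [-0.77, 2.02], [0.04, 2.7], [-1, 4.14], [0.28, 2.66], [-3.11, 3.11]. Speed limits (rad/s): [2.57, 2.57, 3.14, 3.14, 3.14, 3.14].

### API

Orientations are given as [roll, pitch, yaw] about the fixed x, y, z axes, in that order (R = Rz(yaw) Ry(pitch) Rx(roll)).
In Python, from cell import * gives the robot as it stands.
- The arm moves only by the tool arm_command, never from a script. Its arguments are lists of equal length, an entry for each row: "xyz": the shift along the world's x, y, z in mm, a list of three; "spin": the turn about the world's z in degrees. In form: {"xyz": [[tx, ty, tz], ...], "spin": [spin, ...]}. A call has 1 to 20 rows; each row shifts and turns the commanded pose from where the row before left it; what a row does not reach is not made up. A row lasts 1/10 s, in which the tool goes at most 50 mm and 8.59 degrees, less where a joint would pass 70% of its speed; a pose out of reach is approached as far as the arm can. A call with a gripper value outside its range is refused whole. "jaw" is the opening, from -1 (shut) to 1 (fully open), set as the call begins (left out, the last holds). The fingers move at their own pace and stop on an object; "squeeze" is the grip in N (left out, the last holds). Time passes only in rows, so rows that do not move let the fingers close. It gives the time, the measured TCP pose, the force, the opening and the grip force at its end, in the units of the state.
- observe(): the state, without advancing time (a new reading comes with each control period).
- read_camera(name): name is "scene" or "top" or "wrist"; returns a dict with "img" (384x512x3 uint8, red, green, blue), "depth" (384x512 float32, m along the optical axis (not along the pixel's ray), 0 where there is no reading), "fx", "fy", "cx", "cy" (pixels), "world_from_camera" (4x4, takes a point from camera to world coordinates). Camera axes: x right, y up, looking along -z (the intrinsics and any distortion apply to the point x, -y, -z); pixel columns grow to the right and rows downward; lengths in m; the calibration is good to about 2 mm. A picture is of the moment at which its call begins.
- hand_in(): hands the job in; it is judged then, once.
The state is a dict: "time": time; "qpos": joint angles; "qvel": joint speeds; "joint_efforts": joint torques, N m; "tool_pos": TCP position; "tool_rot": TCP orientation; "contact_force": force on the tool from outside, world axes, zero at the start; "torque": the same for the moment, N m; "opening": finger opening in m; "grip_force": force on a finger pad.
Only numpy, scipy, OpenCV 4.12 (cv2) and the standard library are available. Lean on these libraries where they do the work, as an engineer would, in place of code of your own. Each camera call takes 0.05 s, during which the arm holds its last target. There are 200 camera calls.

## Working session

There is one attempt and no reset: what is moved stays moved. The work goes in short steps, Python scripts to look and compute and a tool call to move; the robot and the scene stay as the last step left them, time stands still between calls to the robot, and variables do not carry over. Pictures are saved under pics/ and viewed, at most 10 in all, crops included, and the job is handed in when it is done.

Besides the shell and the picture viewer there is one more tool, called after "Emit:" as name([rows], argument=value, ...), one row to a line, values as JSON. arm_command: Moves the arm, as the interface text tells. Its arguments: {"type":"object","properties":{"xyz":{"type":"array","items":{"type":"array","items":{"type":"number"}}},"spin":{"type":"array","items":{"type":"number"}},"jaw":{"type":"number"},"squeeze":{"type":"number"}},"required":["xyz","spin"]}

```bash
ls; mkdir -p pics; python3 - <<'E'
from cell import *
import cv2,pickle
s=observe();print({k:(v if isinstance(v,float) else list(map(lambda a:round(float(a),3),v)) if hasattr(v,'__len__') else v) for k,v in s.items()})
d={n:read_camera(n) for n in("top","scene")}
pickle.dump(d,open("cams.pkl","wb"))
for n in d:
  cv2.imwrite(f"pics/{n}0.png",cv2.resize(d[n]["img"][:,:,::-1],(768,576),interpolation=cv2.INTER_CUBIC))
E
```

```text
pics
{'time': 0.0, 'qpos': [1.084, 0.343, 1.525, 0.0, 1.275, -0.146], 'qvel': [-0.0, 0.001, 0.001, -0.002, -0.002, -0.0], 'joint_efforts': [0.001, -43.124, -24.422, 0.072, 0.056, -0.0], 'tool_pos': [0.175, 0.495, 0.404], 'tool_rot': [-3.14, -0.0, 2.801], 'contact_force': [-0.734, 0.601, 0.566], 'torque': [0.019, -0.027, -0.05], 'grip_force': 0.0, 'opening': 0.09165371751552215}
```

View pics/top0.png

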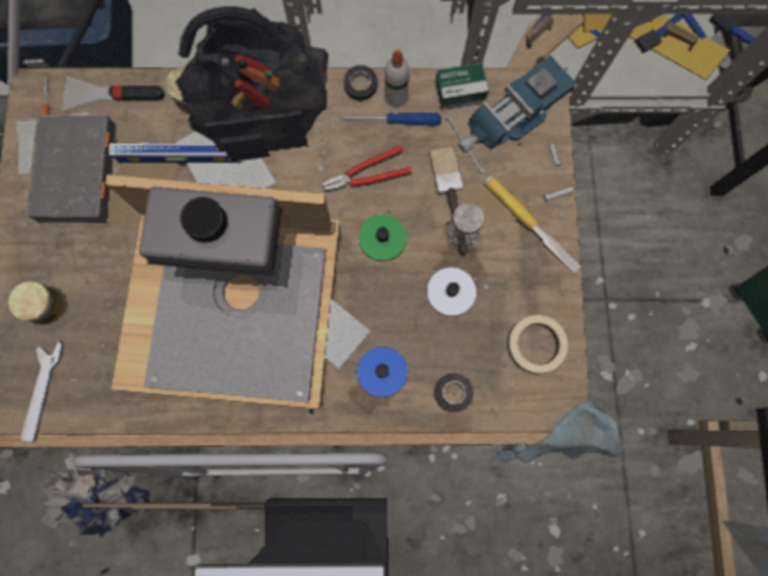

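View pics/scene0.png

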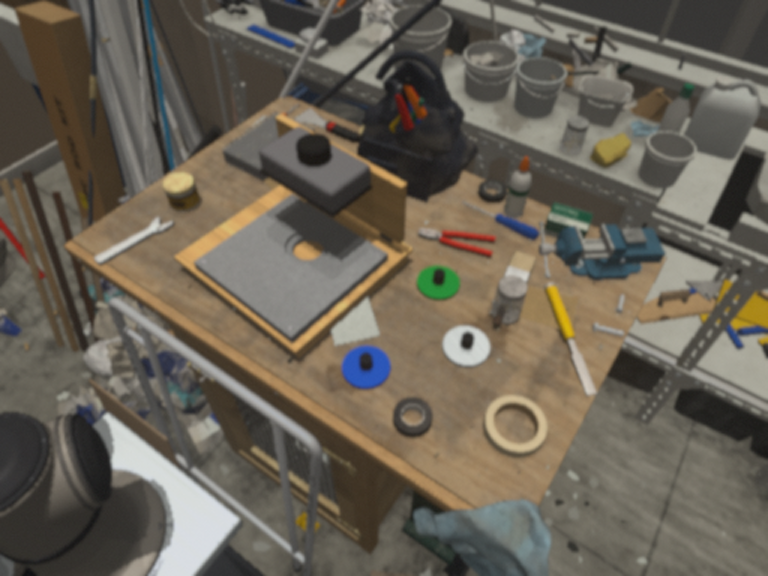

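```bash
cat > h.py <<'E'
import numpy as np
def proj(c,P):
    W=np.linalg.inv(c["world_from_camera"]);P=np.atleast_2d(P)
    p=P@W[:3,:3].T+W[:3,3]; z=-p[:,2]
    return np.c_[c["cx"]+c["fx"]*p[:,0]/z, c["cy"]-c["fy"]*p[:,1]/z]
def at_z(c,u,v,z):
    T=c["world_from_camera"];d=T[:3,:3]@np.array([(u-c["cx"])/c["fx"],-(v-c["cy"])/c["fy"],-1])
    o=T[:3,3];return o+d*(z-o[2])/d[2]
E
python3 - <<'E'
import pickle,cv2,numpy as np
from h import *
d=pickle.load(open("cams.pkl","rb"));c=d["top"]
print([k for k in c],c["world_from_camera"].round(3).tolist(),c["fx"],c["cx"],c["cy"])
s=lambda x,y:(x/1.5,y/1.5)
for n,p,z in [("disc",(452,291),.008),("knobtop",(453,289),.036),("blue",(382,371),.008),("green",(382,237),.008),("mask",(539,344),.025),("pvc",(454,392),.019),("hole",(242,293),.05),
 ("plFL",(146,390),.06),("plFR",(310,400),.06),("plBR",(324,235),.06),("carFL",(113,389),.04),("carFR",(319,405),.04),("carBR",(340,222),.04),("hoodFL",(142,260),.234),("hoodFR",(272,274),.234)]:
  print(n,at_z(c,*s(*p),z).round(4)[:3])
im=c["img"][100:280,70:240,::-1]
cv2.imwrite("pics/crop.png",cv2.resize(im[60:130,40:140],(800,560),interpolation=cv2.INTER_CUBIC))
c=d["scene"];print(c["world_from_camera"].round(3)[:3,3])
cv2.imwrite("pics/crop2.png",cv2.resize(c["img"][125:225,110:280,::-1],(800,470),interpolation=cv2.INTER_CUBIC))
E
```

```text
['img', 'depth', 'fx', 'fy', 'cx', 'cy', 'world_from_camera'] [[-0.005, 0.98, -0.199, 0.388], [-1.0, -0.004, 0.007, -0.149], [0.006, 0.199, 0.98, 1.164], [0.0, 0.0, 0.0, 1.0]] 429.60039140056114 253.81583602926085 194.38915220927143
disc [ 0.6235 -0.2879  0.008 ]
knobtop [ 0.6214 -0.2864  0.036 ]
blue [ 0.4782 -0.1589  0.008 ]
green [ 0.7266 -0.1602  0.008 ]
mask [ 0.5234 -0.4379  0.025 ]
pvc [ 0.44   -0.2852  0.019 ]
hole [0.6127 0.0872 0.05  ]
plFL [0.4439 0.2409 0.06  ]
plFR [ 0.4259 -0.0366  0.06  ]
plBR [ 0.7154 -0.0566  0.06  ]
carFL [0.4469 0.3048 0.04  ]
carFR [ 0.4181 -0.0502  0.04  ]
carBR [ 0.7458 -0.0837  0.04  ]
hoodFL [0.6261 0.1982 0.234 ]
hoodFR [0.6041 0.0049 0.234 ]
[ 0.047 -0.5    0.9  ]
```

View pics/crop.png

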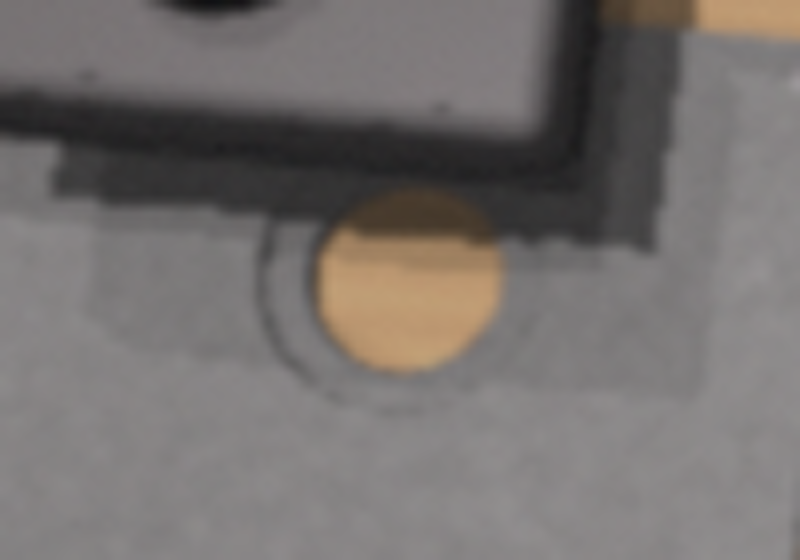

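View pics/crop2.png

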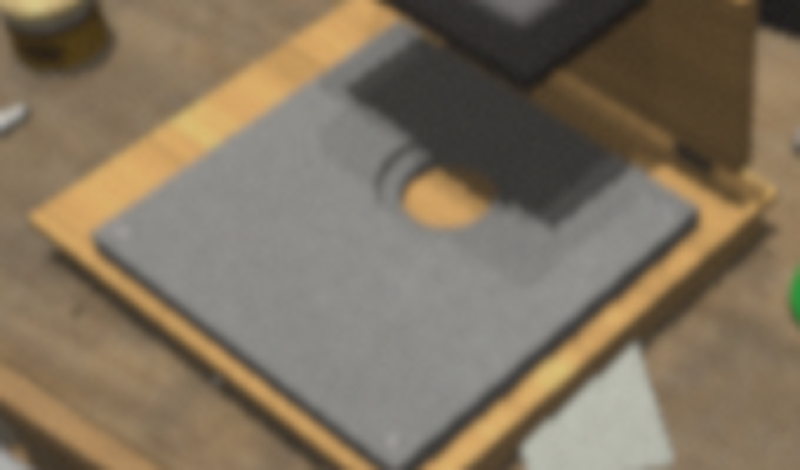

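```bash
python3 - <<'E'
import pickle,cv2,numpy as np
from h import *
from scipy.optimize import least_squares
d=pickle.load(open("cams.pkl","rb"));c=d["top"]
im=c["img"].astype(int);m=(im.min(2)>150).astype(np.uint8);m[:,:270]=0;m[:,325:]=0;m[:165]=0;m[222:]=0
cs=max(cv2.findContours(m,0,2)[0],key=cv2.contourArea);e=cv2.fitEllipse(cs);print(e,at_z(c,*e[0],.008))
# router table pose (x,y,yaw) from corner clicks (px in 768 image)
px=np.array([(146,390),(310,400),(113,389),(319,405),(340,222),(142,260),(272,274)])/1.5
M=lambda p:[p]
loc=np.array([(0,0,0)]*0+[(-.150,.18,.04),(-.150,-.18,.04),(.19,-.18,.04),(.045,.1,.234),(.045,-.1,.234)])
def T(q,L):
  a=q[2];R=np.array([[np.cos(a),-np.sin(a),0],[np.sin(a),np.cos(a),0],[0,0,1]]);return L@R.T+[q[0],q[1],0]
f=lambda q:(proj(c,T(q,loc))-px[2:]).ravel()
r=least_squares(f,[.58,.115,-.08],loss="soft_l1");q=r.x;print("router",q,f(q).reshape(-1,2).round(1).tolist())
h=at_z(c,161.25-.4,195.1-.4,.052);le=at_z(c,142.25-.4,195.-.4,.06);fr=at_z(c,160-.4,211.5-.4,.06)
a=q[2];Ri=np.array([[np.cos(a),np.sin(a)],[-np.sin(a),np.cos(a)]])
for n,p in(("hole",h),("left",le),("front",fr)):print(n,p,"local",Ri@(p[:2]-q[:2]))
E
```

```text
((300.5845642089844, 193.84642028808594), (30.840898513793945, 32.013526916503906), 109.41619110107422) [ 0.62392654 -0.2858483   0.008     ]
router [ 0.57482626  0.11005924 -0.10468566] [[-0.1, 0.9], [1.1, 4.4], [1.9, 0.3], [-2.9, -1.7], [-0.4, -2.2]]
hole [0.61398273 0.08808528 0.052     ] local [ 0.04123826 -0.01776203]
left [0.61280466 0.13604513 0.06      ] local [0.0350551  0.02981216]
front [0.56890376 0.08796114 0.06      ] local [-0.00358095 -0.022596  ]
```

Emit:
arm_command([
  [20,-40,0],
  [24,-42,0],
  [24,-42,0],
  [24,-42,0],
  [24,-42,0],
  [24,-42,0],
  [24,-42,0],
  [24,-42,0],
  [24,-42,0],
  [24,-42,0],
  [24,-42,0],
  [24,-42,0],
  [24,-42,0],
  [24,-42,0],
  [24,-42,0],
  [24,-42,0],
  [24,-42,0],
  [24,-42,0],
  [20,-28,0],
  [0,0,0],
], spin=[3,3,3,3,3,0,0,0,0,0,0,0,0,0,0,0,0,0,0,0], jaw=1)

```text
time: 2.1
tool_pos: [0.6244, -0.2911, 0.4019]
tool_rot: [3.141, -0.002, 3.059]
contact_force: [0.2, 1.5, -0.6]
opening: 0.0917
grip_force: 0.0
```

Emit:
arm_command([
  [-1,5,-40],
  [0,0,-45],
  [0,0,-45],
  [0,0,-40],
  [0,0,-25],
  [0,0,-16],
  [0,0,0],
], spin=[0,0,0,0,0,0,0])

```text
time: 2.8
tool_pos: [0.6218, -0.2814, 0.1913]
tool_rot: [3.139, -0.004, 3.063]
contact_force: [-0.3, -0.7, 0.3]
opening: 0.0918
grip_force: 0.0
```

Emit:
arm_command([
  [0,0,0],
  [0,0,0],
  [0,0,0],
  [0,0,0],
  [0,0,0],
  [0,0,0],
  [0,0,0],
  [0,0,0],
], spin=[0,0,0,0,0,0,0,0], jaw=-1, squeeze=30)

```text
time: 3.6
tool_pos: [0.6225, -0.2822, 0.1937]
tool_rot: [3.142, -0.0, 3.063]
contact_force: [0.4, 0.1, -0.5]
opening: 0.0321
grip_force: 0.4
```

Emit:
arm_command([
  [0,0,0],
  [0,0,0],
  [0,0,0],
  [0,0,0],
  [0,0,0],
], spin=[0,0,0,0,0])

```text
time: 4.1
tool_pos: [0.6224, -0.2822, 0.1937]
tool_rot: [3.142, -0.0, 3.063]
contact_force: [-0.0, -0.7, -0.5]
opening: 0.0231
grip_force: 30.0
```

Emit:
arm_command([
  [0,0,5],
  [0,0,15],
  [0,0,30],
  [0,0,40],
  [0,0,40],
  [0,0,20],
  [0,0,0],
], spin=[0,0,0,0,0,0,0])

```text
time: 4.8
tool_pos: [0.6228, -0.2822, 0.3492]
tool_rot: [-3.138, 0.008, 3.063]
contact_force: [1.3, 0.4, -2.5]
opening: 0.0228
grip_force: 30.0
```

```bash
python3 - <<'E'
from cell import *
import cv2
c=read_camera("scene");s=observe();print(s["tool_pos"],s["opening"],s["contact_force"])
cv2.imwrite("pics/s1.png",cv2.resize(c["img"][80:330,180:440,::-1],(620,596)))
E
```

```text
[ 0.62247812 -0.28203151  0.34606081] 0.02327594354095281 [-0.40081263  0.9154157  -2.94225737]
```

View pics/s1.png

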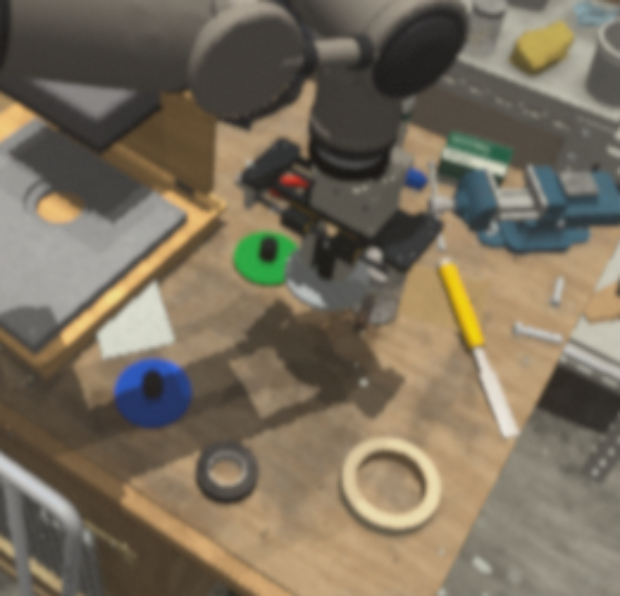

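Emit:
arm_command([
  [-27,35,0],
  [-27,38,0],
  [-27,38,0],
  [-27,38,0],
  [0,45,0],
  [0,45,0],
  [0,45,0],
  [0,45,0],
  [0,35,0],
  [0,16,0],
  [0,0,0],
  [0,0,0],
], spin=[0,0,0,0,0,0,0,0,0,0,0,0])

```text
time: 6.05
tool_pos: [0.514, 0.0978, 0.3425]
tool_rot: [-3.141, -0.003, 3.064]
contact_force: [-0.1, -0.4, -2.4]
opening: 0.0234
grip_force: 30.0
```

Emit:
arm_command([
  [0,0,-30],
  [0,0,-30],
  [0,0,-20],
  [0,0,-8],
  [0,0,0],
  [0,0,0],
], spin=[0,0,0,0,0,0])

```text
time: 6.65
tool_pos: [0.5148, 0.0972, 0.2562]
tool_rot: [3.141, 0.001, 3.062]
contact_force: [0.3, 0.1, -1.5]
opening: 0.0234
grip_force: 30.0
```

Emit:
arm_command([
  [0,0,-1],
  [0,0,-1],
  [0,0,0],
  [0,0,0],
], spin=[0,0,0,0])

```text
time: 7.05
tool_pos: [0.5145, 0.0979, 0.2539]
tool_rot: [3.141, 0.0, 3.063]
contact_force: [0.6, 0.7, -2.8]
opening: 0.0235
grip_force: 30.0
```

Emit:
arm_command([
  [0,0,-1],
  [0,0,0],
  [0,0,0],
], spin=[0,0,0])

```text
time: 7.35
tool_pos: [0.5145, 0.0979, 0.2533]
tool_rot: [3.141, 0.001, 3.063]
contact_force: [-1.2, -0.3, 3.9]
opening: 0.0235
grip_force: 30.0
```

Emit:
arm_command([
  [0,0,0],
  [0,0,0],
  [5,-0.5,0],
  [10,-1,0],
  [10,-1,0],
  [5,-0.5,0],
  [0,0,0],
], spin=[0,0,0,0,0,0,0])

```text
time: 8.05
tool_pos: [0.5446, 0.0949, 0.2532]
tool_rot: [3.141, -0.0, 3.063]
contact_force: [-1.7, -0.5, 7.6]
opening: 0.0232
grip_force: 30.0
```

Emit:
arm_command([
  [0,0,0],
  [0,0,0],
  [0,0,0],
  [0,0,0],
  [0,0,0],
  [0,0,0],
], spin=[0,0,0,0,0,0], jaw=0.3)

```text
time: 8.65
tool_pos: [0.5444, 0.0948, 0.2527]
tool_rot: [3.142, -0.0, 3.063]
contact_force: [0.6, 0.0, -1.5]
opening: 0.0591
grip_force: 0.0
```

```bash
python3 - <<'E'
from cell import *
s=observe();print(s["tool_pos"],s["opening"],s["contact_force"])
E
```

```text
[0.54443763 0.09481501 0.25265909] 0.05912652602776809 [ 0.60194349  0.00573151 -1.5130092 ]
```

Emit:
arm_command([
  [-15,1.4,0],
  [-30,2.8,0],
  [-25,2.3,0],
  [-5,0.5,0],
  [0,0,-6],
  [0,0,-4],
  [0,0,-2],
  [0,0,0],
  [0,0,0],
], spin=[0,0,0,0,0,0,0,0,0])

```text
time: 9.55
tool_pos: [0.4699, 0.1017, 0.2405]
tool_rot: [3.142, -0.0, 3.062]
contact_force: [0.1, 0.7, -0.1]
opening: 0.06
grip_force: 0.0
```

Emit:
arm_command([
  [8,-0.7,0],
  [10,-0.9,0],
  [5,-0.5,0],
  [5,-0.5,0],
  [4,-0.4,0],
  [4,-0.4,0],
  [4,-0.4,0],
  [4,-0.4,0],
  [4,-0.4,0],
  [4,-0.4,0],
  [4,-0.4,0],
  [4,-0.4,0],
  [4,-0.4,0],
  [4,-0.4,0],
  [4,-0.4,0],
  [4,-0.4,0],
  [4,-0.4,0],
  [4,-0.4,0],
  [4,-0.4,0],
  [0,0,0],
], spin=[0,0,0,0,0,0,0,0,0,0,0,0,0,0,0,0,0,0,0,0])

```text
time: 11.55
tool_pos: [0.558, 0.0931, 0.2408]
tool_rot: [3.141, 0.001, 3.063]
contact_force: [-0.4, 0.4, 0.4]
opening: 0.0591
grip_force: 0.2
```

```bash
python3 - <<'E'
from cell import *
import cv2
c=read_camera("scene")
cv2.imwrite("pics/s2.png",cv2.resize(c["img"][60:240,90:300,::-1],(700,600),interpolation=cv2.INTER_CUBIC))
E
```

```text
(no output)
```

View pics/s2.png

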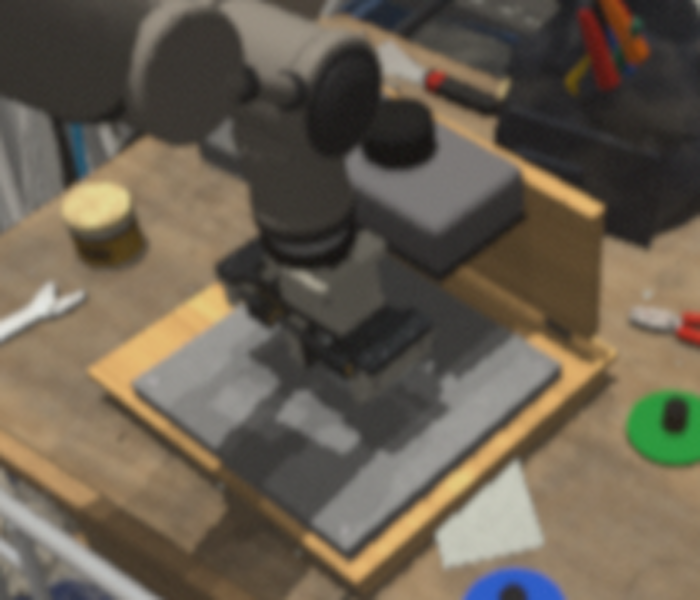

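Emit:
arm_command([
  [2,-0.2,0],
  [2,-0.2,0],
  [2,-0.2,0],
  [2,-0.2,0],
  [0,0,0],
], spin=[0,0,0,0,0])

```text
time: 12.1
tool_pos: [0.5636, 0.0928, 0.2398]
tool_rot: [-3.142, -0.008, 3.063]
contact_force: [-9.3, 2.0, 2.7]
opening: 0.0599
grip_force: 4.7
```

Emit:
arm_command([
  [2,-0.2,0],
  [2,-0.2,0],
  [2,-0.2,0],
  [0,0,0],
], spin=[0,0,0,0])

```text
time: 12.5
tool_pos: [0.5665, 0.0927, 0.2388]
tool_rot: [-3.141, -0.019, 3.063]
contact_force: [-23.6, 2.6, 10.5]
opening: 0.0599
grip_force: 11.1
```

Emit:
arm_command([
  [-5,0.5,0],
  [-20,1.8,0],
  [-30,2.7,5],
  [-30,2.7,20],
  [-30,3,30],
  [0,0,0],
], spin=[0,0,0,0,0,0])

```text
time: 13.1
tool_pos: [0.4547, 0.103, 0.2987]
tool_rot: [3.141, 0.004, 3.064]
contact_force: [1.2, -0.4, -0.2]
opening: 0.0597
grip_force: 0.0
```

```bash
python3 - <<'E'
from cell import *
import cv2,pickle,numpy as np
c=read_camera("scene");t=read_camera("top");pickle.dump((c,t),open("c2.pkl","wb"))
a=cv2.resize(c["img"][110:220,120:270,::-1],(790,580),interpolation=cv2.INTER_CUBIC)
b=cv2.resize(t["img"][150:230,100:220,::-1],(420,280),interpolation=cv2.INTER_CUBIC)
o=np.zeros((590,800,3),np.uint8);o[:290,:380]=cv2.resize(a,(380,290));o[300:580,:420]=b
cv2.imwrite("pics/s3.png",o)
o[:]=0;a=cv2.resize(c["img"][125:215,130:250,::-1],(395,296),interpolation=cv2.INTER_CUBIC);b=cv2.resize(t["img"][160:230,115:205,::-1],(395,307),interpolation=cv2.INTER_CUBIC)
o[:296,:395]=a;o[:307,400:795]=b;cv2.imwrite("pics/s3.png",o[:310])
E
```

```text
(no output)
```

View pics/s3.png

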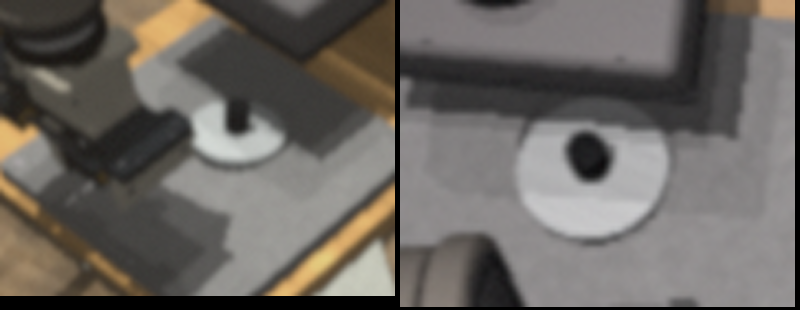

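```bash
python3 - <<'E'
import pickle,cv2,numpy as np
from h import *
for c in pickle.load(open("c2.pkl","rb")):
  T=c["world_from_camera"];v,u=np.mgrid[:384,:512];D=c["depth"]
  P=np.stack([(u-c["cx"])/c["fx"]*D,-(v-c["cy"])/c["fy"]*D,-D],-1)@T[:3,:3].T+T[:3,3]
  I=c["img"].astype(int).min(2);ok=(D>0)
  near=np.hypot(P[...,0]-.6145,P[...,1]-.088);z=P[...,2]
  for n,m in(("disc",ok&(near<.043)&(z>.04)&(z<.08)&(I>60)),("plate",ok&(near>.055)&(near<.08)&(z>.04)&(z<.08)&(P[...,0]<.62))):
    for _ in range(3):
      p=P[m];co=np.linalg.lstsq(np.c_[p[:,:2]-[.6145,.088],np.ones(len(p))],p[:,2],rcond=None)[0]
      m=m&(abs(z-((P[...,0]-.6145)*co[0]+(P[...,1]-.088)*co[1]+co[2]))<.004)
    print(n,m.sum(),co.round(4))
  k=ok&(near<.05)&(z>.066)&(z<.11);p=P[k];print("knob",k.sum(),p[:,2].max() if k.any() else 0,np.median(p[p[:,2]>p[:,2].max()-.006],0))
c,t=pickle.load(open("c2.pkl","rb"))
e=(102.0,0)
print(at_z(t,115+(517+669-800)/2/4.39,160+165/4.39,.06))
print(at_z(t,115+592/4.39-400/4.39,160+240/4.39,.06))
E
```

```text
disc 285 [-0.1945  0.0202  0.0677]
plate 313 [ 0.0012 -0.0031  0.0625]
knob 347 0.09994198168791424 [0.60919391 0.08711507 0.09682024]
disc 556 [-0.2013  0.0214  0.0645]
plate 755 [-0.0018  0.0013  0.0596]
knob 491 0.10026402318219252 [0.6043409  0.09154819 0.09596501]
[0.60468034 0.09100831 0.06      ]
[0.55953958 0.0898361  0.06      ]
```

Emit:
arm_command([
  [20,-1.8,0],
  [20,-1.8,0],
  [20,-1.8,0],
  [20,-1.8,0],
  [18,-1.6,0],
  [10,-1,0],
  [0,0,0],
  [0,0,0],
  [0,0,0],
  [0,0,0],
  [0,0,0],
  [0,0,0],
], spin=[0,0,0,0,0,0,0,0,0,0,0,0], jaw=-1)

```text
time: 14.4
tool_pos: [0.5643, 0.0928, 0.296]
tool_rot: [3.141, 0.0, 3.063]
contact_force: [0.5, -1.3, 0.1]
opening: 0.0008
grip_force: 0.0
```

Emit:
arm_command([
  [0,0,-15],
  [0,0,-15],
  [0,0,-10],
  [0,0,-5],
  [0,0,-3],
  [0,0,-2],
  [0,0,0],
  [0,0,0],
], spin=[0,0,0,0,0,0,0,0])

```text
time: 15.2
tool_pos: [0.5646, 0.0927, 0.2463]
tool_rot: [3.141, 0.001, 3.063]
contact_force: [-0.8, -0.7, 3.1]
opening: 0.0002
grip_force: 1.2
```

Emit:
arm_command([
  [0,0,-1],
  [0,0,-1],
  [1,-0.1,0],
  [1,-0.1,0],
  [1,-0.1,0],
  [1,-0.1,0],
  [0,0,0],
], spin=[0,0,0,0,0,0,0])

```text
time: 15.9
tool_pos: [0.5664, 0.0927, 0.2461]
tool_rot: [-3.141, -0.006, 3.063]
contact_force: [-16.8, 1.0, 25.9]
opening: 0.0002
grip_force: 12.8
```

Emit:
arm_command([
  [1,-0.1,0],
  [1,-0.1,0],
  [1,-0.1,0],
  [1,-0.1,0],
  [0,0,0],
], spin=[0,0,0,0,0])

```text
time: 16.4
tool_pos: [0.5707, 0.0924, 0.2461]
tool_rot: [3.141, -0.005, 3.063]
contact_force: [-16.0, 0.3, 23.8]
opening: 0.0003
grip_force: 12.2
```

```bash
cat > knob.py <<'E'
from cell import *
import numpy as np,cv2,sys
for n in("scene","top"):
  c=read_camera(n);T=c["world_from_camera"];v,u=np.mgrid[:384,:512];D=c["depth"]
  P=np.stack([(u-c["cx"])/c["fx"]*D,-(v-c["cy"])/c["fy"]*D,-D],-1)@T[:3,:3].T+T[:3,3]
  I=c["img"].astype(int).min(2);z=P[...,2]
  k=(D>0)&(np.hypot(P[...,0]-.612,P[...,1]-.09)<.06)
  w=k&(I>120)&(z>.045)&(z<.09)
  p=P[w];print(n,"disc px",len(p), p.min(0).round(4) if len(p) else 0,p.max(0).round(4) if len(p) else 0)
  if n=="top": cv2.imwrite("pics/%s.png"%sys.argv[1],cv2.resize(c["img"][150:235,110:210,::-1],(700,595),interpolation=cv2.INTER_CUBIC))
E
python3 knob.py t4
```

```text
scene disc px 0 0 0
top disc px 0 0 0
```

View pics/t4.png

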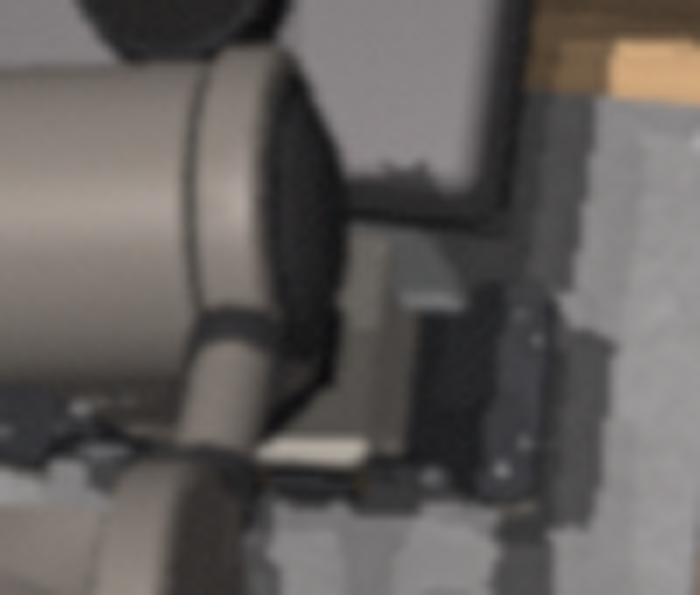

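Emit:
arm_command([
  [1,-0.1,0],
  [1,-0.1,0],
  [0,0,0],
], spin=[0,0,0])

```text
time: 16.8
tool_pos: [0.5727, 0.0922, 0.2461]
tool_rot: [3.141, -0.005, 3.063]
contact_force: [-15.6, 1.5, 23.6]
opening: 0.0005
grip_force: 12.0
```

Emit:
arm_command([
  [1,-0.1,0],
  [1,-0.1,0],
  [0,0,0],
], spin=[0,0,0])

```text
time: 17.1
tool_pos: [0.5747, 0.0921, 0.246]
tool_rot: [3.141, -0.004, 3.063]
contact_force: [-13.8, 2.0, 22.5]
opening: 0.0004
grip_force: 11.6
```

Emit:
arm_command([
  [1,-0.1,0],
  [0.5,0,0],
  [0.5,0,0],
  [0.5,0,0],
  [0.5,0,0],
  [0,0,0],
], spin=[0,0,0,0,0,0])

```text
time: 17.7
tool_pos: [0.5796, 0.0914, 0.2434]
tool_rot: [3.142, -0.0, 3.063]
contact_force: [0.1, -0.4, 0.4]
opening: 0.0005
grip_force: 0.0
```

Emit:
arm_command([
  [0,0,20],
  [-20,2,30],
  [-45,4,10],
  [-45,4,0],
  [0,0,0],
], spin=[0,0,0,0,0])

```text
time: 18.2
tool_pos: [0.4638, 0.1019, 0.3027]
tool_rot: [-3.141, -0.008, 3.064]
contact_force: [0.3, -0.1, 0.5]
opening: 0.0004
grip_force: 0.0
```

```bash
cat > chk.py <<'E'
from cell import *
import numpy as np,cv2,sys
for n in("scene","top"):
  c=read_camera(n);T=c["world_from_camera"];v,u=np.mgrid[:384,:512];D=c["depth"]
  P=np.stack([(u-c["cx"])/c["fx"]*D,-(v-c["cy"])/c["fy"]*D,-D],-1)@T[:3,:3].T+T[:3,3]
  I=c["img"].astype(int).min(2);z=P[...,2];ok=D>0
  near=np.hypot(P[...,0]-.6145,P[...,1]-.088)
  m=ok&(near<.06)&(z>.045)&(z<.09)&(I>150)&(P[...,0]<.61)
  p=P[m];co=np.linalg.lstsq(np.c_[p[:,:2]-[.6145,.088],np.ones(len(p))],p[:,2],rcond=None)[0]
  k=ok&(near<.05)&(z>.07)&(z<.11)&(I<60);q=P[k];q=q[q[:,2]>np.percentile(q[:,2],95)-.004]
  print(n,len(p),co.round(4),"disc front x",p[:,0].min().round(4),"ymid",(p[:,1].min()+p[:,1].max())/2,"knob",np.median(q,0).round(4),q[:,2].max())
E
python3 chk.py
```

```text
scene 215 [-0.0026 -0.0032  0.0622] disc front x 0.5666 ymid 0.08480028916177768 knob [0.6157 0.0854 0.0901] 0.09323132840497839
top 384 [0.0063 0.0049 0.06  ] disc front x 0.5712 ymid 0.08988216156935444 knob [0.6138 0.0876 0.0886] 0.09185981323119119
```

```bash
python3 -c "
from cell import *
print(hand_in())"
```

```text
the job is handed in; nothing more can be done
None
```

The disc is in the pocket, level and flush with the plate to within about 1 mm by the depth cameras; it is released, and I never went near the tape rolls. I handed the job in at about 18 s, and `hand_in()` gave no verdict.

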